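# Slide the glued adapter into the curing station and hold the lamp over it

## Robot

A 7-joint arm with a two-finger parallel gripper is mounted at the origin on a cart in front of the work surface, level with it; the furniture and walls round the work are solid. World frame = base frame: x ahead of the robot, y to its left, z up, the work surface at z = 0. Lengths are in m, angles in rad, forces in N, time in s.
With the tool pointing down it reaches from about 0.425 to 0.925 m from the base axis. Payload 6.8 kg.
Tool frame: the origin (TCP) lies at the very end of the fingers, on their centre line; the grasp point (between the pads) lies 19 mm behind it (r.tcp_to_grasp is the distance from the TCP to the grasp point, in m); z points along the fingers, y is the line along which they close (so a half turn about z gives the same grasp; the last joint's range is limited). The gripper opens to 85 mm and grips with 20 to 120 N. Pads are 22 mm wide; open, the fingers measure 114 mm over their backs; the gripper's body (76 mm by 85 mm) begins 54 mm behind the grasp point. The pads swing forward as they close: fully open they stand 13 mm farther back than shut.
Start: joints at [-1.322, 0.477, 0.022, 1.555, -0.011, 1.109, -0.083], TCP at [0.236, 0.633, 0.231] pointing down, gripper open.
Joint ranges: [-2.96, 2.96], [-0.34, 2.1], [-1.41, 1.46], [0.24, 2.44], [-1.37, 4.51], [0.17, 1.92], [-2.96, 2.96]. Speed limits (rad/s): [2.39, 2.39, 3.14, 3.14, 3.14, 3.14, 3.14].

## Interface

Orientations are given as a rotation vector (axis times angle).
In Python, from bench import r gives the robot as it stands.
- The arm moves only by the tool step_arm, never from a script. Its argument "moves" is a list of rows, each a list of 7 numbers: the shift along the tool's x, y, z in mm, then the turn, a rotation vector about the tool's x, y, z in rad, then the finger opening in mm, from 0 to 85.4. A call has 1 to 8 rows; each row is the pose to reach, as a shift and turn from the pose commanded when the call began, along the tool's axes at that moment; what a row does not reach only later rows make up. A row lasts 1/10 s, in which the tool goes at most 50 mm and 8.59 degrees, less where a joint would pass 70% of its speed; a pose out of reach is approached as far as the arm can. A call with a gripper value outside its range is refused whole. The fingers move at their own pace and stop on an object; "grip_force" is the grip in N (left out, the last holds). Time passes only in rows, so rows that repeat a pose let the fingers close. It gives the time, the measured TCP pose, the force, the opening and the grip force at its end, in the units of the state.
- r.get_obs(): the state, without advancing time (a new reading comes with each control period).
- r.grab_frame(name): name is "side" or "top" or "wrist"; returns a dict with "image" (400x640x3 uint8, red, green, blue), "depth" (400x640 float32, m along the optical axis (not along the pixel's ray), 0 where there is no reading), "mtx" (3x3 intrinsics, pixels), "k1" (the pictures are not rectified: a ray, as slopes to the right and down, at radius r is drawn at 1 + k1 r^2 times it, then the intrinsics apply), "rvec" (rotation vector, rad) and "tvec" (3), from world to camera coordinates, as OpenCV has them. Camera axes: x right, y down, z forward; pixel columns grow to the right and rows downward; lengths in m; the calibration is good to about 2 mm. A picture is of the moment at which its call begins.
- r.hand_in(): hands the job in; it is judged then, once.
The state is a dict: "clock": time; "joints": joint angles; "qvel": joint speeds; "tau": joint torques, N m; "tcp_pos": TCP position; "orientation": TCP orientation; "contact_force": force on the tool from outside, world axes, zero at the start; "moment": the same for the moment, N m; "grip_width": finger opening in m; "gripper_force": force on a finger pad.
Only numpy, scipy, OpenCV 4.12 (cv2) and the standard library are available. Lean on these libraries where they do the work, as an engineer would, in place of code of your own. Each camera call takes 0.05 s, during which the arm holds its last target. There are 200 camera calls.

## Task

First slide the tray with the glued power adapter lying in it fully home, against the stop, into the orange-shielded curing station. Then pick up the yellow hand lamp by its handle, carry it over the shields and hold it level about 15 mm above the top of the adapter, centred on it and with its long sides along the adapter's long sides, and finish while still holding it there. The lamp must not touch the adapter, the tray or the station at any time, the adapter must stay lying in the tray, and the other things on the bench are to be left where they stand.

Things in the scene. Friction and masses are not known exactly. Their poses are not given: they have to be found in the camera images.
- station: Curing station fixed to the bench: two aluminium guide rails on the bench, orange shields 76 mm tall on both sides and across the closed end; no roof, no floor. The tray slides in along its +x. Origin on the bench where the middle of the tray's pan lies when home; the stop (inner face of the closed end) is at x = +58 mm. Outside: y -82 to +82 mm, closed end to x = +68 mm. z up.
- station_mouth (a point): Centre of the station's mouth on the bench, 79 mm from its origin towards -x; axes as the station. From here to the stop the guide faces are 136 mm apart (tray 130 mm); flared lead-ins, 14 mm high, reach 33 mm farther out, about 160 mm apart there. Each rail's lip overhangs its guide by 8 mm, underside 10 mm above the bench, so the tray goes in only through the mouth.
- tray: Loose aluminium tray flat on the bench, 350 g: plate 116 (x) x 130 (y) x 5 mm, white pan floor inside a rim 110x110 mm whose top is 16 mm above the bench; a tongue 50 mm wide runs to x = -118 mm and carries the blue handle. Origin on the underside, middle of the pan; the +x edge enters the station first, handle at -x, z up. Home: its origin and axes coincide with the station's.
- tray_handle (a point): Point on the tray's blue upright handle block, 40 mm above the bench, 98 mm behind the tray's origin (-x). The block is 16 mm thick (tray x), 30 mm wide (tray y), its top 60 mm above the bench; axes as the tray. It stays outside the station when the tray is home.
- adapter_top (a point): Centre of the top face of the black power adapter lying loose in the tray's pan: 44 (x) x 70 (y) x 30 mm tall, 200 g; its top is 35 mm above the bench. y runs along its long side, z up.
- lamp_grip (a point): Grip point on the black upright handle of the loose yellow hand lamp, 54 mm above the lamp's underside. Handle 22 mm thick (lamp x), 60 mm long (lamp y), 28 to 75 mm above the underside, red button on top. Yellow head 40 (x) x 84 (y) x 28 mm; about 250 g; it stands upright on the bench at the start. z up.
- lamp_window (a point): Centre of the lamp's underside, its light window: 54 mm below the grip point. y runs along the lamp's long side, z up through the handle.
- glue: Bystander, to be left where it stands: small white glue bottle with a red cap, 36x42x106 mm. Origin at the centre of its underside.
- jar: Bystander, to be left where it stands: clear jar with a yellow screw lid, 72 mm across, 108 mm tall. Origin at the centre of its underside.
- tin: Bystander, to be left where it stands: small black-labelled round tin, 74 mm across, 66 mm tall. Origin at the centre of its underside.
- tape: Bystander, to be left where it stands: roll of blue tape lying flat, 84 mm across, 24 mm tall. Origin at the centre of its underside.
- screws: Bystander, to be left where it stands: pale carton of screws, 64x85x45 mm. Origin at the centre of its underside.
- aerosol: Bystander, to be left where it stands: white aerosol can with a green cap, 52 mm across, 165 mm tall. Origin at the centre of its underside.
There are look-alikes about, which are no part of the job. Of the things that look like the part that bears lamp_grip, the smaller one is meant.

How it is judged:
By the outcome, as a careful person would: the job done as asked, in the order asked, and still so for the second after the job is handed in, while the arm keeps its last pose, push and grip.
It also fails if it takes over 53 s, if anything falls off the work surface, if the arm or the gripper's body presses on something with over 40 N, if the wrist force passes 120 N, or if a joint passes its speed limit or range.

## Working session

There is one attempt and no reset: what is moved stays moved. The work goes in short steps, Python scripts to look and compute and a tool call to move; the robot and the scene stay as the last step left them, time stands still between calls to the robot, and variables do not carry over. Pictures are saved under pics/ and viewed, at most 10 in all, crops included, and the job is handed in when it is done.

Besides the shell and the picture viewer there is one more tool, called as name([rows], argument=value, ...), one row to a line, values as JSON. step_arm: Moves the arm, as the interface text tells. Its arguments: {"type":"object","properties":{"moves":{"type":"array","items":{"type":"array","items":{"type":"number"}}},"grip_force":{"type":"number"}},"required":["moves"]}

```bash
mkdir -p pics; cat > h.py <<'E'
import numpy as np, cv2, pickle
from bench import r
from scipy.spatial.transform import Rotation as R
def grab(n,tag):
    f=r.grab_frame(n); pickle.dump(f,open(f'pics/{tag}.pkl','wb')); cv2.imwrite(f'pics/{tag}.png',f['image'][:,:,::-1]); return f
def load(tag): return pickle.load(open(f'pics/{tag}.pkl','rb'))
def cloud(f):
    K=f['mtx']; h,w=f['depth'].shape
    u,v=np.meshgrid(np.arange(w,dtype=float),np.arange(h,dtype=float))
    d=np.array([f['k1'],0,0,0],float)
    p=cv2.undistortPoints(np.stack([u.ravel(),v.ravel()],1)[:,None],K,d)[:,0]
    z=f['depth'].ravel()[:,None]; P=np.hstack([p*z,z])
    Rm=cv2.Rodrigues(np.array(f['rvec'],float))[0]
    W=(P-np.array(f['tvec']).ravel())@Rm
    W[z[:,0]==0]=np.nan
    return W.reshape(h,w,3)
def onplane(f,uv,z):
    uv=np.array(uv,float).reshape(-1,1,2)
    p=cv2.undistortPoints(uv,f['mtx'],np.array([f['k1'],0,0,0],float))[:,0]
    Rm=cv2.Rodrigues(np.array(f['rvec'],float))[0]
    c=-Rm.T@np.array(f['tvec']).ravel(); d=np.hstack([p,np.ones((len(p),1))])@Rm
    return c+d*((z-c[2])/d[:,2])[:,None]
E
python3 - <<'E'
from h import *
o=r.get_obs(); print(o); print(r.tcp_to_grasp)
for n in('top','side'):
    f=grab(n,n+'0'); print(n,f['mtx'],f['k1'],f['rvec'],f['tvec'])
E
```

```text
{'clock': 0.0, 'joints': array([-1.32209058,  0.47780558,  0.02235403,  1.55646215, -0.01151298,
        1.10930855, -0.08311762]), 'qvel': array([-0.00074872,  0.0001529 , -0.00030978, -0.00052903, -0.00075406,
        0.00017419,  0.00160746]), 'tau': array([ 1.19599019e-03, -5.96461558e+01,  1.60876472e+00, -2.81191528e+01,
        1.25004954e-02,  9.79997450e-03, -1.42532480e-05]), 'tcp_pos': array([0.23557547, 0.63191559, 0.23031781]), 'orientation': array([-5.57488226e-01, -3.09153114e+00,  2.89767413e-03]), 'contact_force': array([-0.30432476, -0.30349643, -0.1478418 ]), 'moment': array([-0.00321216, -0.01030973, -0.00392906]), 'gripper_force': 0.0, 'grip_width': 0.08534607052662589}
0.0187
top [[395.06079511   0.         320.53316804]
 [  0.         395.06079511 205.64125954]
 [  0.           0.           1.        ]] -0.06359020940129302 [ 2.13120572 -2.10003891  0.19034526] [0.17177581 0.53861802 0.88605506]
side [[385.07144124   0.         313.1724414 ]
 [  0.         385.07144124 201.114215  ]
 [  0.           0.           1.        ]] -0.03813519539479788 [-0.02796838  2.72535112 -1.5603169 ] [ 0.53109944 -0.0178765   1.23951367]
```

View pics/top0.png

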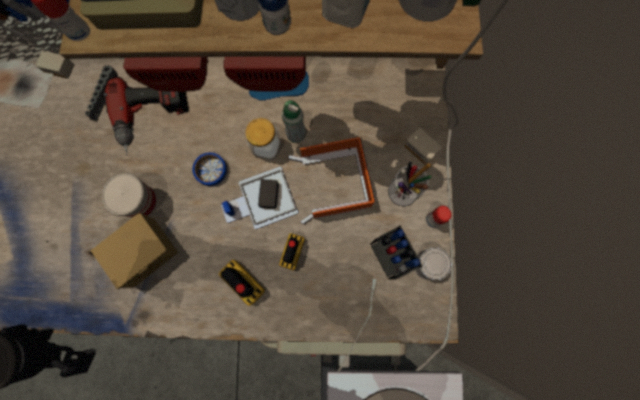

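View pics/side0.png

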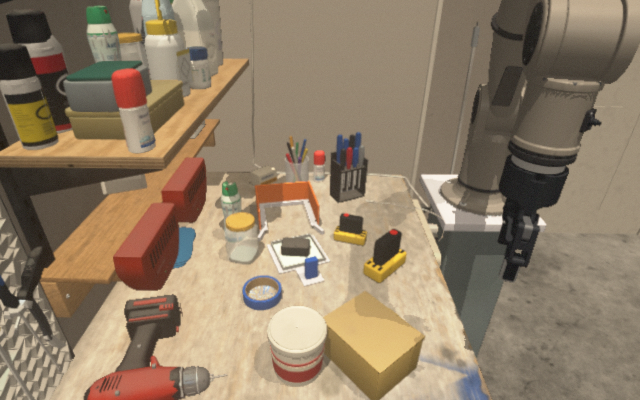

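Top view: the tray is at about (268,197) with its handle at (229,208). The station is around (338,178), with its mouth to the left. The small lamp is at (291,251) and the bigger look-alike at (241,282). I'll enlarge this area.

```bash
python3 - <<'E'
from h import *
f=load('top0'); im=f['image'][120:280,215:385,::-1]
im=cv2.convertScaleAbs(im,alpha=1.6)
cv2.imwrite('pics/c1.png',cv2.resize(im,None,fx=3.7,fy=3.7,interpolation=cv2.INTER_CUBIC)[:600])
W=cloud(f)
for n,(u,v) in dict(bench1=(300,225),handle=(229,208),tray=(255,210),adapter=(268,193),lamp=(291,250),big=(240,283),stn=(330,212),stop=(367,178),floor=(335,180)).items(): print(n,W[v,u].round(4))
E
```

```text
bench1 [0.4962 0.2307 0.0012]
handle [0.5259 0.3963 0.06  ]
tray [0.5318 0.3441 0.0052]
adapter [0.5693 0.3088 0.0343]
lamp [0.428  0.2448 0.0765]
big [0.3521 0.3533 0.0959]
stn [0.5214 0.157  0.0502]
stop [0.5998 0.0711 0.0732]
floor [0.6127 0.1447 0.0017]
```

View pics/c1.png

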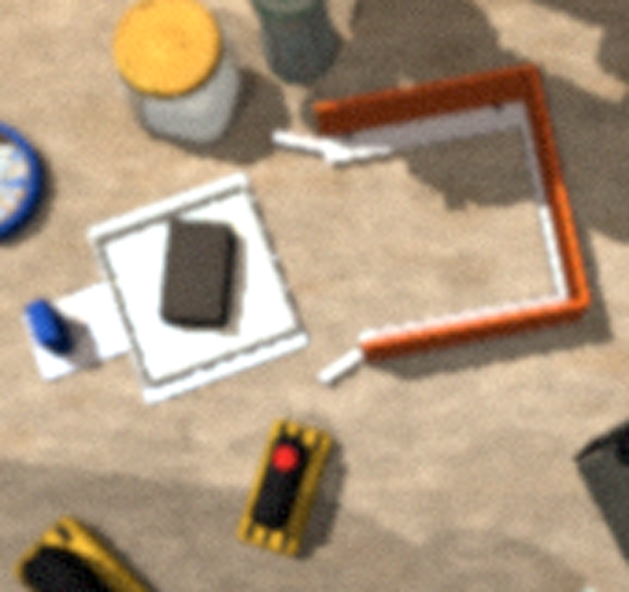

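Enlarged crop (pixels in the crop): the shield-top corners are about (318,105), (540,65), (588,300) and (365,348). The tray plate corners are (90,232), (245,178), (308,340) and (150,400), with the handle top at (47,322). The lamp head corners are (278,420), (332,434), (296,553) and (240,540), with the red button at (286,458). The adapter lies at an angle in the pan.

```bash
cat >> h.py <<'E'
def box(W,mask):
    P=W[mask][:,:2]; P=P[np.isfinite(P).all(1)]
    (c,s,a)=cv2.minAreaRect((P*1000).astype(np.float32)); return np.round(c,1),np.round(s,1),round(a,1),len(P)
E
python3 - <<'E'
from h import *
f=load('top0'); g=load('side0')
W=cloud(f)
px=lambda l:[(215+(x+.5)/3.7-.5,120+(y+.5)/3.7-.5) for x,y in l]
S=onplane(f,px([(318,105),(540,65),(588,300),(365,348)]),.076)[:,:2]
T=onplane(f,px([(90,232),(245,178),(308,340),(150,400)]),.005)[:,:2]
L=onplane(f,px([(278,420),(332,434),(296,553),(240,540)]),.026)[:,:2]
for n,Q in(('S',S),('T',T),('L',L)):
    e=np.diff(np.vstack([Q,Q[:1]]),axis=0)
    print(n,(Q*1000).round(),'ctr',(Q.mean(0)*1000).round(1),'len',(np.linalg.norm(e,axis=1)*1000).round(),'ang',np.degrees(np.arctan2(e[:,1],e[:,0])).round(1))
for t,F in(('top',f),('side',g)):
    W=cloud(F);x,y,z=W[...,0],W[...,1],W[...,2]
    def m(x0,x1,y0,y1,z0,z1): return (x>x0)&(x<x1)&(y>y0)&(y<y1)&(z>z0)&(z<z1)
    print(t,'shield top',box(W,m(.48,.72,.03,.23,.068,.08)))
    print('adapter',box(W,m(.52,.63,.26,.36,.030,.04)))
    print('handle',box(W,m(.49,.56,.36,.43,.05,.065)))
    print('lamp head',box(W,m(.36,.50,.20,.29,.02,.033)),'grip',box(W,m(.36,.50,.20,.29,.055,.08)))
    print('biglamp',box(W,m(.25,.42,.29,.42,.015,.15)), np.nanmax(z[m(.25,.42,.29,.42,.015,.15)]))
E
```

```text
S [[671. 229.]
 [700.  86.]
 [545.  57.]
 [512. 196.]] ctr [607.1 141.9] len [146. 158. 143. 162.] ang [ -78.5 -169.3  103.1   11.9]
T [[603. 389.]
 [642. 283.]
 [530. 237.]
 [487. 342.]] ctr [565.4 312.5] len [113. 122. 113. 125.] ang [ -69.4 -157.6  112.    22.1]
L [[472. 253.]
 [464. 218.]
 [387. 239.]
 [394. 276.]] ctr [429.4 246.4] len [37. 80. 37. 81.] ang [-103.7  164.5   78.1  -15.9]
top shield top (array([607.7, 143.3]), array([164.4, 147.1]), 11.9, 465)
adapter (array([570.9, 310.7]), array([43.3, 69.6]), 86.9, 479)
handle (array([530. , 405.3]), array([30.1, 15.8]), 20.5, 89)
lamp head (array([430.1, 248.5]), array([40.7, 84. ]), 73.6, 295) grip (array([429.9, 248.2]), array([21.8, 59.7]), 73.3, 257)
biglamp (array([354.2, 366.5]), array([111.3,  52. ]), 46.8, 1055) 0.10242467935889822
side shield top (array([608.1, 144.5]), array([163.3, 149.3]), 11.7, 216)
adapter (array([571.4, 314.7]), array([45.6, 67.6]), 86.5, 284)
handle (array([530.3, 408.3]), array([29.1, 16. ]), 15.6, 85)
lamp head (array([429.3, 251.5]), array([41.4, 83. ]), 75.0, 221) grip (array([430.4, 253.1]), array([22.3, 60.8]), 77.9, 220)
biglamp (array([354.6, 369. ]), array([108.8,  49. ]), 46.0, 1196) 0.10008458092278892
```

```bash
cat >> h.py <<'E'
def go(x,y,z,yaw):
    "row numbers (mm, rad) for TCP target x,y,z in mm, tool y at yaw deg, tool straight down"
    o=r.get_obs(); Rc=R.from_rotvec(o['orientation']).as_matrix()
    a=np.radians(yaw); ty=np.array([np.cos(a),np.sin(a),0]); tz=np.array([0,0,-1.]); tx=np.cross(ty,tz)
    Rt=np.stack([tx,ty,tz],1)
    print('shift',(Rc.T@(np.array([x,y,z])-o['tcp_pos']*1000)).round(1),'turn',R.from_matrix(Rc.T@Rt).as_rotvec().round(4),'clock',o['clock'],'F',o['contact_force'].round(1),'w',o['grip_width'].round(4))
E
python3 -c "
from h import *
go(530,406,120,111)"
```

```text
Traceback (most recent call last):
  File "h.py", line 31, in go
    print('shift',(Rc.T@(np.array([x,y,z])-o['tcp_pos']*1000)).round(1),'turn',R.from_matrix(Rc.T@Rt).as_rotvec().round(4),'clock',o['clock'],'F',o['contact_force'].round(1),'w',o['grip_width'].round(4))
                                                                                                                                                                                  ^^^^^^^^^^^^^^^^^^^^^
AttributeError: 'float' object has no attribute 'round'
```

```bash
sed -i "s/o\['grip_width'\].round(4)/round(o['grip_width'],4)/" h.py
python3 -c "
from h import *
go(530,406,120,111)"
```

```text
shift [-354.8 -108.7  110.7] turn [-1.600e-03 -5.000e-04 -7.233e-01] clock 0.1 F [-0.5  0.1  0.2] w 0.0851
```

step_arm([
  [-30,-9,9,0,0,-0.07,50],
  [-75,-23,23,0,0,-0.16,50],
  [-122,-37,37,0,0,-0.26,50],
  [-170,-52,52,0,0,-0.36,50],
  [-217,-66,66,0,0,-0.45,50],
  [-264,-80,80,0,0,-0.55,50],
  [-310,-95,95,0,0,-0.64,50],
  [-345,-105,107,0,0,-0.71,50],
])

```text
clock: 0.9
tcp_pos: [0.5241, 0.4111, 0.1233]
orientation: [0.555, -3.092, 0.002]
contact_force: [1.0, 0.4, 0.5]
grip_width: 0.0499
gripper_force: 0.0
```

```bash
python3 -c "
from h import *
go(530,406,24,111)
f=grab('wrist','w1')
W=cloud(f);x,y,z=W[...,0],W[...,1],W[...,2]
m=(x>.49)&(x<.57)&(y>.36)&(y<.45)&(z>.05)&(z<.067)
print(box(W,m))"
```

```text
shift [-3.8 -6.7 99.3] turn [-0.001  -0.0007 -0.0112] clock 0.9 F [1.  0.4 0.5] w 0.0499
(array([530.9, 406.3]), array([29.8, 15.8]), 20.4, 754)
```

View pics/w1.png

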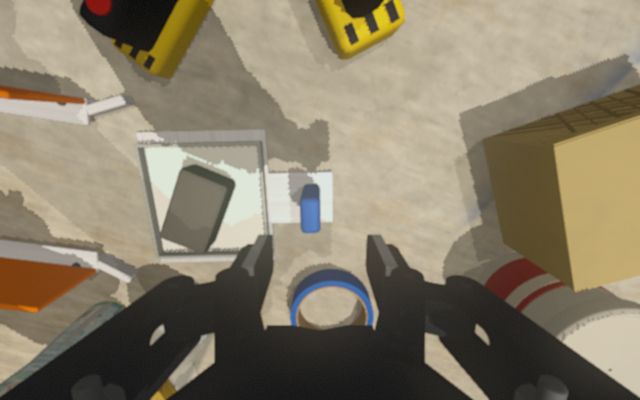

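Wrist view: the handle (310,208) lies between the open fingers, and the tray, tape (330,300) and carton are all clear. The wrist camera puts the handle at (530.9, 406.3) mm.

step_arm([
  [-4,-6,20,0,0,-0.02,50],
  [-4,-6,50,0,0,-0.02,50],
  [-4,-6,80,0,0,-0.02,50],
  [-4,-6,96,0,0,-0.02,50],
  [-4,-6,99,0,0,-0.02,50],
  [-4,-6,99,0,0,-0.02,30],
  [-4,-6,99,0,0,-0.02,10],
  [-4,-6,99,0,0,-0.02,10],
], grip_force=50)

```text
clock: 1.75
tcp_pos: [0.5297, 0.409, 0.0271]
orientation: [-0.581, 3.085, 0.0]
contact_force: [0.9, -4.2, 2.9]
grip_width: 0.0156
gripper_force: 49.9
```

step_arm([
  [0,0,0,0,0,0,5],
  [0,0,0,0,0,0,5],
  [0,0,0,0,0,0,5],
])

```text
clock: 2.05
tcp_pos: [0.5297, 0.409, 0.0271]
orientation: [-0.581, 3.085, 0.0]
contact_force: [1.3, -4.2, 7.0]
grip_width: 0.0153
gripper_force: 50.3
```

```bash
python3 -c "
from h import *
o=r.get_obs(); print(o['tcp_pos'],o['moment'],o['gripper_force'])
go(530,406,24,111)
for n in('wrist','top'):
  f=grab(n,n+'2')
  W=cloud(f);x,y,z=W[...,0],W[...,1],W[...,2]
  m=(x>.52)&(x<.63)&(y>.26)&(y<.36)&(z>.03)&(z<.045)
  print(n,'adapter',box(W,m))
  m=(x>.48)&(x<.72)&(y>.03)&(y<.23)&(z>.068)&(z<.08)
  print('sh',box(W,m))
"
```

```text
[0.52969856 0.40901712 0.02708103] [-0.84718669 -0.08903145 -0.05441876] 50.27288496494293
shift [ 0.8 -2.9  3.1] turn [-0.0004  0.0025  0.0056] clock 2.05 F [ 1.3 -4.2  7. ] w 0.0153
wrist adapter (array([569.9, 316. ]), array([43.5, 71.1]), 86.5, 9950)
sh (array([0., 0.]), array([0., 0.]), 0.0, 0)
top adapter (array([569. , 313.7]), array([44.3, 69.2]), 86.8, 477)
sh (array([607.9, 143.3]), array([165.2, 147.1]), 11.8, 474)
```

```bash
python3 -c "
from h import *
go(550.8,415.3,27.3,101.85)"
```

```text
shift [-22.   -1.8  -0.2] turn [-0.0002  0.0025  0.1653] clock 2.15 F [ 1.  -4.3  6.8] w 0.0152
```

step_arm([
  [-2,0,-0.4,0,0,0.015,5],
  [-5,-0.5,-0.4,0,0,0.04,5],
  [-9,-1,-0.4,0,0,0.07,5],
  [-13,-1,-0.4,0,0,0.1,5],
  [-17,-1.5,-0.4,0,0,0.13,5],
  [-20,-1.8,-0.4,0,0,0.15,5],
  [-21.5,-1.8,-0.4,0,0,0.162,5],
  [-22,-1.8,-0.4,0,0,0.165,5],
])

```text
clock: 2.95
tcp_pos: [0.5468, 0.4181, 0.0271]
orientation: [0.328, -3.122, -0.004]
contact_force: [-8.7, -1.1, 9.5]
grip_width: 0.0156
gripper_force: 50.9
```

```bash
python3 - <<'E'
from h import *
go(550.8,415.3,27.3,101.85)
f=grab('top','top3'); im=f['image'][120:280,215:385,::-1]
im=cv2.convertScaleAbs(im,alpha=1.6)
cv2.imwrite('pics/c3.png',cv2.resize(im,None,fx=3.7,fy=3.7,interpolation=cv2.INTER_CUBIC)[:600])
E
```

```text
shift [-3.4 -3.6 -0.3] turn [ 0.0025 -0.0025  0.0025] clock 2.95 F [-8.7 -1.1  9.5] w 0.0156
```

View pics/c3.png

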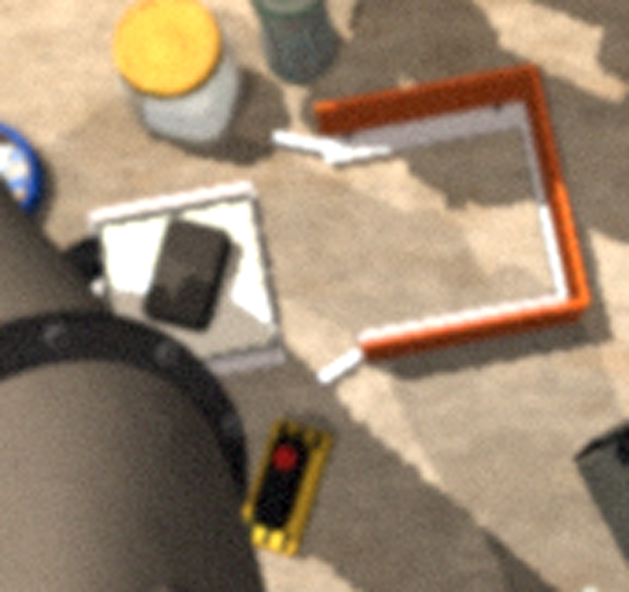

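The tray is now parallel to the station, with its upper edge at (90,215)–(252,187) against a shield slope of 0.18. It is still about 3 mm short sideways.

step_arm([
  [-2,0,0,0,0,0,5],
  [-3.5,0,0,0,0,0,5],
  [-3.5,0,0,0,0,0.002,5],
  [-3.5,0,0,0,0,0.002,5],
])

```text
clock: 3.4
tcp_pos: [0.5485, 0.4186, 0.0271]
orientation: [0.324, -3.119, -0.003]
contact_force: [-13.1, -1.9, 13.6]
grip_width: 0.0156
gripper_force: 51.7
```

```bash
python3 -c "
from h import *
go(550.8,415.3,27.3,101.85)
f=grab('top','t4');W=cloud(f);x,y,z=W[...,0],W[...,1],W[...,2]
m=(x>.45)&(x<.68)&(y>.22)&(y<.42)&(z>.012)&(z<.02); 
print(box(W,m))
xh=np.array([.2053,-.9787]);yh=np.array([.9787,.2053]);d=(W[...,:2]-[.6089,.1383])
s=d@xh;t=d@yh
m=(z>.003)&(z<.02)&(s>-.2)&(s<-.12)&(abs(t)<.09)
for a in(-.2,-.18,-.16,-.14):
  k=m&(s>a)&(s<a+.02);
  for lo,hi in((0,.008),(.012,.02)):
    q=k&(z>lo)&(z<hi); print(a,lo,t[q].min(),t[q].max())
"
```

```text
shift [-1.6 -3.7 -0.2] turn [ 0.0022 -0.0055  0.0004] clock 3.4 F [-13.1  -1.9  13.6] w 0.0156
(array([563.4, 303.3]), array([226.9, 165.2]), 0.4, 277)
-0.2 0 -0.05829210456805769 0.07531692950537058
-0.2 0.012 -0.05740068484043771 0.05177183045661778
-0.18 0 -0.08456981587427044 0.0650158737865797
-0.18 0.012 -0.0581721303642183 0.05162778071993462
-0.16 0 -0.06855815637343547 0.08954052282489365
-0.16 0.012 -0.058060676941372534 0.0894817135176318
-0.14 0 -0.08442413740509438 0.08378030240448275
-0.14 0.012 -0.05747776173966972 0.05069229059055921
```

step_arm([
  [-1,0,-1,0,0,0,5],
  [-2,-1,-2,0,0,0,5],
  [-3.5,-1,-2,0,0,0,5],
  [-3.5,-1,-2,0,0,0,5],
])

```text
clock: 3.85
tcp_pos: [0.5565, 0.4164, 0.0274]
orientation: [0.323, -3.125, -0.001]
contact_force: [-2.5, 0.8, -2.4]
grip_width: 0.0154
gripper_force: 49.1
```

```bash
cat >> h.py <<'E'
def trayfit(tag):
    f=grab('top',tag);W=cloud(f);z=W[...,2]
    xh=np.array([.2053,-.9787]);yh=np.array([.9787,.2053]);d=(W[...,:2]-[.6089,.1383])
    s=d@xh;t=d@yh
    o=r.get_obs(); p=o['tcp_pos'][:2]-[.6089,.1383]; print('tcp s,t',p@xh,p@yh,'z',o['tcp_pos'][2],'F',o['contact_force'].round(1),'clk',o['clock'])
    c=p@xh+.098
    for a in np.arange(-.045,.05,.015):
        q=(z>.011)&(z<.02)&(abs(s-c-a)<.008)&(abs(t)<.066)
        if q.any(): print(a.round(3),t[q].min().round(4),t[q].max().round(4))
    q=(z>.011)&(z<.02)&(abs(t)<.04)&(abs(s-c)<.07); print('rim s',s[q].min(),s[q].max())
    q=(z>.03)&(z<.045)&(abs(t)<.05)&(abs(s-c)<.05); print('adapter',box(W,q))
E
python3 -c "
from h import *
trayfit('t5')
go(550.8,415.3,27.3,101.85)
"
```

```text
tcp s,t -0.28295777396229294 0.005722529233417166 z 0.02742956559688545 F [-0.9  0.8 -3.8] clk 3.9
-0.045 0.0053 0.0603
-0.03 -0.0173 0.0605
-0.015 -0.0236 0.0601
0.0 -0.05 0.0602
0.015 -0.05 0.0601
0.03 -0.0504 0.0602
0.045 -0.05 0.0591
rim s -0.23901215590489555 -0.12957149737269252
adapter (array([579.8, 316.1]), array([44.4, 69.9]), 76.9, 482)
shift [5.7 0.1 0.1] turn [ 0.0004 -0.     -0.0007] clock 3.9 F [-0.9  0.8 -3.8] w 0.0154
```

step_arm([
  [2,0,0,0,0,0,5],
  [4,0,0,0,0,0,5],
  [5.2,0,0,0,0,0,5],
  [5.2,0,0,0,0,0,5],
])

```text
clock: 4.3
tcp_pos: [0.5512, 0.4147, 0.0276]
orientation: [0.323, -3.125, 0.001]
contact_force: [0.6, -0.7, -4.8]
grip_width: 0.0156
gripper_force: 48.8
```

```bash
python3 -c "
from h import *
trayfit('t6')
go(550.8,415.3,27.3,101.85)
"
```

```text
tcp s,t -0.2823664533750226 0.000359888734374289 z 0.02757067734197982 F [ 0.1 -0.4 -3.7] clk 4.35
-0.045 0.005 0.055
-0.03 0.0518 0.0546
-0.015 -0.0296 0.0545
0.0 -0.0556 0.0547
0.015 -0.0554 0.0543
0.03 -0.0556 0.0536
0.045 -0.0547 0.0544
rim s -0.23929127606975545 -0.12902983568365745
adapter (array([574.6, 314.1]), array([44.3, 69.1]), 77.1, 481)
shift [0.4 0.7 0.3] turn [-0.0004 -0.0002 -0.0008] clock 4.35 F [ 0.1 -0.4 -3.7] w 0.0155
```

step_arm([
  [0,-3,0.3,0,0,0,5],
  [0,-9,0.3,0,0,0,5],
  [0,-17,0.3,0,0,0,5],
  [0,-26,0.3,0,0,0,5],
  [0,-35,0.3,0,0,0,5],
  [0,-43,0.3,0,0,0,5],
  [0,-48,0.3,0,0,0,5],
  [0,-50,0.3,0,0,0,5],
])

```text
clock: 5.15
tcp_pos: [0.5619, 0.365, 0.0274]
orientation: [0.321, -3.125, 0.001]
contact_force: [-0.4, 1.1, -2.4]
grip_width: 0.0152
gripper_force: 49.1
```

```bash
python3 -c "
from h import *
trayfit('t7')
go(588.8,234.2,27.3,101.85)
"
```

```text
tcp s,t -0.23162221550667245 0.0005730678983942438 z 0.027402873310927885 F [-0.  -1.5 -4.5] clk 5.2
-0.045 0.0513 0.0549
-0.03 0.0513 0.0547
-0.015 0.0518 0.0548
0.0 0.0508 0.0553
0.015 -0.0268 0.0548
0.03 -0.0091 0.0544
0.045 -0.0551 0.0549
rim s -0.11825424387309444 -0.07825876648615894
adapter (array([590.9, 263.5]), array([43.8, 59.2]), 76.9, 390)
shift [   0.4 -133.6    0.2] turn [-0.0005 -0.     -0.0016] clock 5.2 F [-0.  -1.5 -4.5] w 0.0155
```

step_arm([
  [0,-3,0,0,0,0,5],
  [0,-9,0,0,0,0,5],
  [0,-18,0,0,0,0,5],
  [0,-28,0,0,0,0,5],
  [0,-38,0,0,0,0,5],
  [0,-48,0,0,0,0,5],
  [0,-56,0,0,0,0,5],
  [0,-60,0,0,0,0,5],
])

```text
clock: 6.0
tcp_pos: [0.5743, 0.3056, 0.0274]
orientation: [0.321, -3.125, 0.001]
contact_force: [-0.5, 1.5, -3.2]
grip_width: 0.0153
gripper_force: 49.1
```

```bash
python3 -c "
from h import *
trayfit('t8')
go(588.8,234.2,27.3,101.85)
"
```

```text
tcp s,t -0.17058490896184914 0.0004932680260381619 z 0.027343034954786394 F [ 0.8 -1.  -3.9] clk 6.05
-0.015 0.052 0.0543
0.0 0.0516 0.0653
0.015 0.0513 0.0658
0.03 0.0008 0.0657
0.045 -0.017 0.0657
rim s -0.044891629674388554 -0.017561042183126572
adapter (array([620. , 195.2]), array([51.5, 26.9]), 45.2, 158)
shift [  0.3 -72.6   0.1] turn [-0.001  -0.0002 -0.0024] clock 6.05 F [ 0.8 -1.  -3.9] w 0.0154
```

step_arm([
  [0,-3,0,0,0,0,5],
  [0,-9,0,0,0,0,5],
  [0,-18,0,0,0,0,5],
  [0,-28,0,0,0,0,5],
  [0,-38,0,0,0,0,5],
  [0,-48,0,0,0,0,5],
  [0,-56,0,0,0,0,5],
  [0,-61,0,0,0,0,5],
])

```text
clock: 6.85
tcp_pos: [0.5866, 0.2462, 0.0273]
orientation: [0.321, -3.125, 0.001]
contact_force: [0.3, 1.3, -4.4]
grip_width: 0.0154
gripper_force: 49.1
```

step_arm([
  [0,-2,0,0,0,0,5],
  [0,-4,0,0,0,0,5],
  [0,-6,0,0,0,0,5],
  [0,-8,0,0,0,0,5],
  [0,-9,0,0,0,0,5],
  [0,-10,0,0,0,0,5],
])

```text
clock: 7.45
tcp_pos: [0.5884, 0.2381, 0.0274]
orientation: [-0.324, 3.125, 0.0]
contact_force: [0.1, 1.9, -3.6]
grip_width: 0.0153
gripper_force: 49.0
```

```bash
python3 -c "
from h import *
trayfit('t9')
go(588.8,234.2,27.3,101.85)
"
```

```text
tcp s,t -0.10157173338393741 0.00037864124494441635 z 0.02741128129531315 F [-0.8  2.  -4.3] clk 7.5
0.03 0.0536 0.0655
0.045 0.0328 0.0658
rim s 0.048529078269636844 0.06366218007133011
adapter (array([0., 0.]), array([0., 0.]), 0.0, 0)
shift [ 0.4 -3.6  0.1] turn [-0.0001  0.0001 -0.0006] clock 7.5 F [-0.8  2.  -4.3] w 0.0156
```

step_arm([
  [0,-1,0,0,0,0,5],
  [0,-2,0,0,0,0,5],
  [0,-3,0,0,0,0,5],
  [0,-4,0,0,0,0,5],
  [0,-4,0,0,0,0,5],
])

```text
clock: 8.0
tcp_pos: [0.5891, 0.2344, 0.0275]
orientation: [-0.324, 3.125, 0.001]
contact_force: [-0.6, 2.8, -2.9]
grip_width: 0.0154
gripper_force: 49.2
```

step_arm([
  [0,-1,0,0,0,0,5],
  [0,-2,0,0,0,0,5],
  [0,-2,0,0,0,0,5],
])

```text
clock: 8.3
tcp_pos: [0.5891, 0.2343, 0.0277]
orientation: [-0.325, 3.124, 0.004]
contact_force: [-1.5, 6.4, -1.5]
grip_width: 0.0152
gripper_force: 49.4
```

step_arm([
  [0,-1,0.5,0,0,0,5],
  [0,-2,0.5,0,0,0,5],
  [0,-3,0.8,0,0,0,5],
  [0,-3,0.8,0,0,0,5],
])

```text
clock: 8.7
tcp_pos: [0.5891, 0.2344, 0.0276]
orientation: [-0.328, 3.124, 0.009]
contact_force: [-4.5, 12.0, 2.7]
grip_width: 0.0156
gripper_force: 50.0
```

step_arm([
  [0,2,0,0,0,0,5],
  [0,4,0,0,0,0,5],
  [0,4,0,0,0,0,20],
  [0,4,0,0,0,0,40],
  [0,4,0,0,0,0,44],
  [0,4,0,0,0,0,44],
])

```text
clock: 9.3
tcp_pos: [0.5897, 0.2322, 0.0266]
orientation: [-0.322, 3.125, -0.001]
contact_force: [0.4, -0.2, -0.4]
grip_width: 0.0435
gripper_force: 0.0
```

step_arm([
  [0,0,-8,0,0,0,44],
  [0,0,-25,0,0,0,44],
  [0,0,-60,0,0,0,44],
  [0,0,-100,0,0,0,50],
  [0,0,-135,0,0,0,55],
  [0,0,-150,0,0,0,60],
])

```text
clock: 9.9
tcp_pos: [0.5914, 0.2339, 0.1822]
orientation: [-0.322, 3.118, 0.004]
contact_force: [-0.6, 0.4, 0.7]
grip_width: 0.0598
gripper_force: 0.0
```

```bash
python3 - <<'E'
from h import *
o=r.get_obs();print(o['tcp_pos'],o['contact_force'].round(1))
f=grab('wrist','w10')
W=cloud(f);x,y,z=W[...,0],W[...,1],W[...,2]
def m(x0,x1,y0,y1,z0,z1): return (x>x0)&(x<x1)&(y>y0)&(y<y1)&(z>z0)&(z<z1)
print('handle',box(W,m(.55,.63,.20,.27,.05,.065)),'adapter',box(W,m(.55,.66,.08,.19,.03,.042)),np.nanmedian(z[m(.55,.66,.08,.19,.03,.042)]))
print('lamp head',box(W,m(.36,.50,.20,.29,.02,.033)),'grip',box(W,m(.36,.50,.20,.29,.055,.08)))
go(430,249.5,120,73.5)
E
```

```text
[0.59141822 0.23386918 0.18220555] [-0.6  0.4  0.7]
handle (array([589.2, 235.5]), array([29.1, 14.8]), 11.7, 480) adapter (array([621., 120.]), array([72.1, 91. ]), 77.1, 2819) 0.034880353935233456
lamp head (array([436.3, 248.1]), array([40. , 72.8]), 73.3, 1596) grip (array([441.9, 246.3]), array([21.9, 37.7]), 73.8, 1362)
shift [155.8  48.   61.8] turn [0.0041 0.0077 0.494 ] clock 9.95 F [1.  0.6 0.8] w 0.06
```

View pics/w10.png

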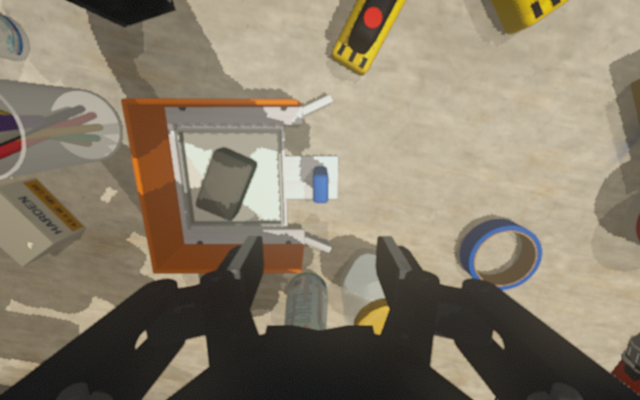

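Wrist view: the tray is seated in the station with its handle at (320,184) outside the mouth. The adapter is at (227,183) in the pan, and the shields are unharmed. Next is the lamp.

step_arm([
  [15,5,5,0,0,0.06,60],
  [40,12,15,0,0.002,0.15,60],
  [70,22,27,0,0.004,0.25,60],
  [100,31,40,0.002,0.006,0.35,60],
  [128,40,52,0.004,0.007,0.43,60],
  [148,46,60,0.004,0.008,0.48,60],
  [156,48,62,0.004,0.008,0.494,60],
  [156,48,62,0.004,0.008,0.494,60],
])

```text
clock: 10.75
tcp_pos: [0.4258, 0.248, 0.1143]
orientation: [-0.446, -3.101, 0.009]
contact_force: [-0.7, -0.2, 0.3]
grip_width: 0.0598
gripper_force: 0.0
```

```bash
python3 - <<'E'
from h import *
f=grab('wrist','w11')
W=cloud(f);x,y,z=W[...,0],W[...,1],W[...,2]
def m(x0,x1,y0,y1,z0,z1): return (x>x0)&(x<x1)&(y>y0)&(y<y1)&(z>z0)&(z<z1)
print('lamp head',box(W,m(.36,.50,.20,.29,.02,.033)),'grip',box(W,m(.36,.50,.20,.29,.055,.08)),'all',box(W,m(.36,.50,.20,.29,.01,.08)))
print(r.get_obs()['tcp_pos'])
go(430,249.5,35.3,73.5)
E
```

```text
lamp head (array([430.1, 250.1]), array([40.1, 82.3]), 73.5, 1971) grip (array([430. , 250.1]), array([21.9, 58.3]), 73.6, 2521) all (array([445.6, 245.5]), array([ 40.1, 114.6]), 73.5, 4683)
[0.42737506 0.24812848 0.11481413]
shift [-2.6  2.5 79.5] turn [-0.0055 -0.0062  0.0014] clock 10.8 F [ 0.1  0.7 -0.4] w 0.0603
```

step_arm([
  [-2.5,2.5,5,-0.005,-0.006,0.001,60],
  [-2.5,3,25,-0.005,-0.006,0.001,60],
  [-2.5,3,50,-0.005,-0.006,0.001,60],
  [-2.5,3,70,-0.005,-0.006,0.001,60],
  [-2.5,3,77,-0.005,-0.006,0.001,60],
  [-2.5,3,78,-0.005,-0.006,0.001,60],
  [-2.5,3,78,-0.005,-0.006,0.001,60],
])

```text
clock: 11.5
tcp_pos: [0.4304, 0.2502, 0.037]
orientation: [0.453, 3.109, 0.0]
contact_force: [-0.4, -0.1, 1.0]
grip_width: 0.0598
gripper_force: 0.0
```

```bash
python3 -c "
from h import *
print(r.get_obs()['tcp_pos'])
go(430,250.1,37,73.55)"
```

```text
[0.43037988 0.25017057 0.03701541]
shift [ 0.3 -0.2  0. ] turn [ 0.      0.     -0.0022] clock 11.5 F [-0.4 -0.1  1. ] w 0.0598
```

step_arm([
  [0,0,0,0,0,0,40],
  [0,0,0,0,0,0,26],
  [0,0,0,0,0,0,15],
  [0,0,0,0,0,0,10],
  [0,0,0,0,0,0,10],
  [0,0,0,0,0,0,10],
], grip_force=50)

```text
clock: 12.1
tcp_pos: [0.4299, 0.2502, 0.0372]
orientation: [0.452, 3.109, 0.0]
contact_force: [-0.9, -1.2, 6.8]
grip_width: 0.0213
gripper_force: 54.1
```

step_arm([
  [0,0,-2,0,0,0,10],
  [0,0,-10,0,0,0,10],
  [0,0,-30,0,0,0,10],
  [0,0,-60,0,0,0,10],
  [0,0,-95,0,0,0,10],
  [0,0,-125,0,0,0,10],
  [0,0,-138,0,0,0,10],
  [0,0,-140,0,0,0,10],
])

```text
clock: 12.9
tcp_pos: [0.4302, 0.2506, 0.178]
orientation: [0.452, 3.108, 0.002]
contact_force: [-0.2, -0.1, -3.7]
grip_width: 0.0214
gripper_force: 53.2
```

```bash
python3 - <<'E'
from h import *
f=grab('top','t12')
W=cloud(f);x,y,z=W[...,0],W[...,1],W[...,2]
def m(x0,x1,y0,y1,z0,z1): return (x>x0)&(x<x1)&(y>y0)&(y<y1)&(z>z0)&(z<z1)
A=lambda W,z0=.030:box(W,m(.575,.66,.08,.19,z0,.04)&(np.hypot(x-.609,y-.135)<.05))
print('adapter top',A(W),np.nanmedian(z[m(.59,.63,.12,.16,.03,.04)]),'handle',box(W,m(.55,.63,.20,.27,.05,.065)))
print('shield',box(W,m(.48,.72,.03,.23,.068,.08)))
q=m(.55,.66,.08,.19,.011,.02); print('rim',box(W,q))
f=grab('side','s12')
W=cloud(f);x,y,z=W[...,0],W[...,1],W[...,2]
print('adapter side',A(W),'handle',box(W,m(.55,.63,.20,.27,.05,.065)),np.nanmedian(z[m(.59,.63,.12,.16,.03,.04)]))
f=load('w10')
W=cloud(f);x,y,z=W[...,0],W[...,1],W[...,2]
print('adapter w10',A(W,.0325))
f=grab('wrist','w12')
print(r.get_obs())
E
```

```text
adapter top (array([612.4, 134.4]), array([43.2, 69.8]), 76.8, 469) 0.034312548014993144 handle (array([588.3, 233.9]), array([29.2, 15.5]), 12.3, 79)
shield (array([608.2, 143.2]), array([165.7, 147.1]), 11.7, 474)
rim (array([605., 135.]), array([109.3, 109.9]), 0.6, 209)
adapter side (array([611.5, 137.1]), array([44.1, 68.7]), 81.7, 182) handle (array([588.1, 237.4]), array([29.7, 17.2]), 15.5, 64) 0.03299322907651484
adapter w10 (array([614. , 135.8]), array([43. , 68.7]), 76.8, 2530)
{'clock': 13.05, 'joints': array([-0.6857419 ,  0.25295798,  0.03843678,  2.03280672, -0.01288834,
        0.85946714,  0.64204443]), 'qvel': array([ 0.00054237,  0.01179604, -0.00133661,  0.00475169,  0.00040758,
       -0.00013479,  0.0012184 ]), 'tau': array([ 1.96755311e-02, -4.31068754e+01,  1.03742234e+00, -2.51574129e+01,
        1.53430825e-02,  9.31860704e-04, -5.59578421e-04]), 'tcp_pos': array([0.4287229 , 0.2494939 , 0.17521319]), 'orientation': array([-0.45151205, -3.10644599,  0.00366247]), 'contact_force': array([-0.63980722, -0.21131542, -2.58683558]), 'moment': array([-0.00244004, -0.02560799, -0.01590521]), 'gripper_force': 53.20126175880432, 'grip_width': 0.02129563178484286}
```

View pics/s12.png

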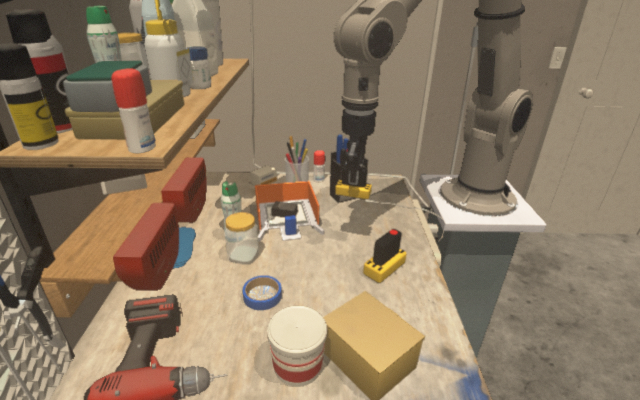

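Side view: the lamp head (353,188) hangs level in the gripper. The tray is home, and the bystanders and the large lamp (385,255) are undisturbed. I'll carry it over at height.

```bash
python3 -c "
from h import *
f=load('t12');W=cloud(f);print('aerosol',W[108,292],'jar',W[132,262])
go(613.2,134.8,177,76.8)"
```

```text
aerosol [0.73599454 0.24520183 0.15733662] jar [0.69856632 0.31822173 0.10689465]
shift [-209.5  -57.4   -2.1] turn [-0.0026 -0.0022 -0.0583] clock 13.05 F [-0.6 -0.2 -2.6] w 0.0213
```

step_arm([
  [-12,-3,-2,0,0,-0.01,10],
  [-40,-11,-2,0,0,-0.02,10],
  [-75,-20,-2,0,0,-0.03,10],
  [-112,-31,-2,0,0,-0.04,10],
  [-148,-41,-2,0,0,-0.05,10],
  [-180,-49,-2,0,0,-0.058,10],
  [-201,-55,-2,0,0,-0.058,10],
  [-209,-57,-2,0,0,-0.058,10],
])

```text
clock: 13.85
tcp_pos: [0.6145, 0.1333, 0.1761]
orientation: [-0.366, -3.117, 0.005]
contact_force: [0.2, 0.3, -2.4]
grip_width: 0.0211
gripper_force: 53.2
```

step_arm([
  [0,0,0,0,0,0,10],
  [0,0,0,0,0,0,10],
  [0,0,0,0,0,0,10],
])

```text
clock: 14.15
tcp_pos: [0.6123, 0.1373, 0.178]
orientation: [-0.358, -3.119, 0.001]
contact_force: [0.4, -1.0, -1.8]
grip_width: 0.0214
gripper_force: 53.2
```

```bash
python3 - <<'E'
from h import *
f=grab('side','s13');g=grab('wrist','w13')
W=cloud(g);x,y,z=W[...,0],W[...,1],W[...,2]
print('z hist adapter wrist',np.nanmedian(z[(abs(x-.613)<.03)&(abs(y-.135)<.03)&(z<.045)&(z>.025)]))
W=cloud(f);x,y,z=W[...,0],W[...,1],W[...,2]
q=(abs(x-.613)<.06)&(abs(y-.135)<.06)&(z>.10)&(z<.18); print('lamp lowest z side',np.nanpercentile(z[q],[0,1,5,20,50]))
print(r.get_obs()['tcp_pos'])
go(613.2,134.8,87.2,76.8)
c=f['image'][170:250,230:350,::-1]; d=g['image'][:,:,::-1]
c=cv2.resize(c,(640,427),interpolation=cv2.INTER_CUBIC); cv2.imwrite('pics/c13.png',np.vstack([c[:300],cv2.resize(d,(480,300))[:, :].copy() if 0 else cv2.copyMakeBorder(cv2.resize(d,(480,300)),0,0,0,160,cv2.BORDER_CONSTANT)]))
E
```

```text
z hist adapter wrist 0.03462593041378231
lamp lowest z side [0.13927162 0.13997855 0.14272723 0.1495598  0.16183407]
[0.61282554 0.13705281 0.17850126]
shift [-1.  -2.1 91.3] turn [-0.0004 -0.0013  0.0013] clock 14.25 F [ 0.4  0.8 -2.1] w 0.0215
```

View pics/c13.png

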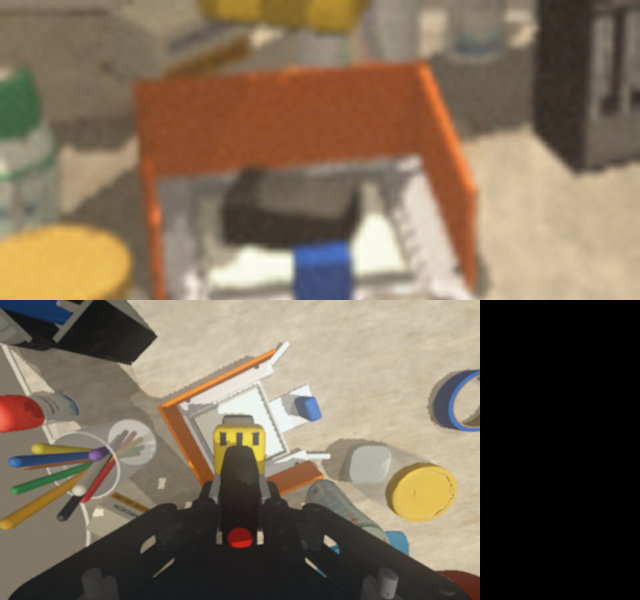

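The lamp is above the adapter and inside the shields; wrist inset: lamp head at (240,450), aligned with the dark adapter edge just beyond it. Descending.

step_arm([
  [0,-0.5,4,0,0,0,10],
  [-1,-2,15,0,-0.001,0.001,10],
  [-1,-2,30,0,-0.001,0.001,10],
  [-1,-2,46,0,-0.001,0.001,10],
  [-1,-2,61,0,-0.001,0.001,10],
  [-1,-2,73,0,-0.001,0.001,10],
  [-1,-2,80,0,-0.001,0.001,10],
  [-1,-2,82,0,-0.001,0.001,10],
])

```text
clock: 15.05
tcp_pos: [0.6136, 0.1336, 0.0952]
orientation: [-0.363, -3.119, 0.002]
contact_force: [0.0, 0.1, -1.9]
grip_width: 0.0216
gripper_force: 53.2
```

step_arm([
  [0,0,0,0,0,0,10],
  [0,0,0,0,0,0,10],
  [0,0,0,0,0,0,10],
  [0,0,0,0,0,0,10],
])

```text
clock: 15.45
tcp_pos: [0.6145, 0.1338, 0.097]
orientation: [0.363, 3.119, -0.001]
contact_force: [0.7, 0.6, -3.1]
grip_width: 0.0213
gripper_force: 53.2
```

```bash
python3 - <<'E'
from h import *
g=grab('wrist','w14')
W=cloud(g);x,y,z=W[...,0],W[...,1],W[...,2]
p=r.get_obs()['tcp_pos'];print(p)
go(613.2,134.8,87.2,76.8)
d=W[...,:2]-p[:2]; h=z-p[2]
a=np.hypot(d[...,0],d[...,1])<.06
print('head top (top face 28 over underside)',np.nanmedian(z[a&(h>-.025)&(h<-.003)]),box(W,a&(h>-.02)&(h<-.003)))
q=a&(z>.032)&(z<.04); print('adapter seen',q.sum(),np.nanmedian(z[q]),box(W,q))
cv2.imwrite('pics/c14.png',cv2.resize(g['image'][40:300,200:440,::-1],(554,600)))
E
```

```text
[0.61442514 0.13374639 0.09695637]
shift [1.4 0.7 9.8] turn [-0.0003  0.001  -0.0014] clock 15.5 F [-1.1  0.1 -3.2] w 0.0214
head top (top face 28 over underside) 0.0871165959131027 (array([593.4, 118.2]), array([43.7, 87.7]), 0.6, 2796)
adapter seen 205 0.03623618230868485 (array([625.3,  78.3]), array([40.5,  1.5]), 11.8, 205)
```

View pics/c14.png

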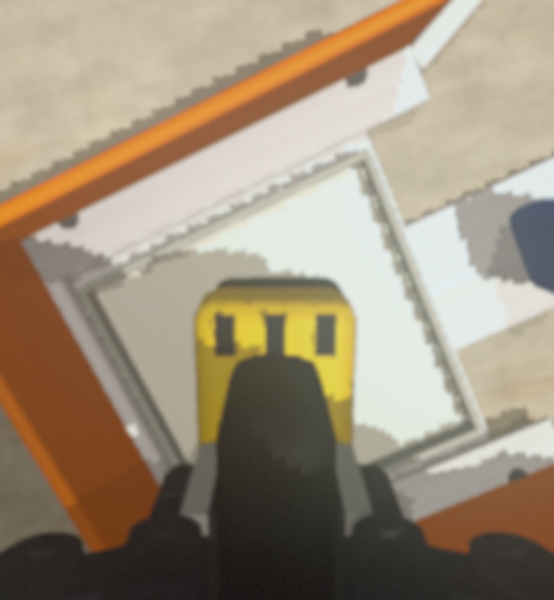

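The lamp is level and lined up with the adapter: the dark adapter strip at (275,285) is centred behind the yellow head, and the gap is about 24 mm. Last 9.5 mm down.

step_arm([
  [0.5,0.3,2,0,0,0,10],
  [1,0.5,4,0,0,-0.001,10],
  [1.2,0.7,6,0,0,-0.001,10],
  [1.2,0.7,8,0,0,-0.001,10],
  [1.2,0.7,9.3,0,0.001,-0.001,10],
  [1.2,0.7,9.3,0,0.001,-0.001,10],
  [1.2,0.7,9.3,0,0.001,-0.001,10],
  [1.2,0.7,9.3,0,0.001,-0.001,10],
])

```text
clock: 16.3
tcp_pos: [0.6132, 0.1346, 0.0872]
orientation: [-0.362, -3.12, 0.001]
contact_force: [0.7, 0.4, -2.3]
grip_width: 0.0216
gripper_force: 53.2
```

```bash
python3 - <<'E'
from h import *
f=grab('side','s15');g=grab('wrist','w15')
W=cloud(g);x,y,z=W[...,0],W[...,1],W[...,2]
p=r.get_obs()['tcp_pos'];print(p); go(613.2,134.8,87.5,76.8)
d=W[...,:2]-p[:2]; h=z-p[2]
a=np.hypot(d[...,0],d[...,1])<.06
print(np.nanmedian(z[a&(h>-.025)&(h<-.003)]))
W=cloud(f);x,y,z=W[...,0],W[...,1],W[...,2]
q=(abs(x-.613)<.06)&(abs(y-.135)<.055)&(z>.04)&(z<.12)
q&=(f['image'][...,0]>f['image'][...,2]*2.0); print('side yellow low',np.nanpercentile(z[q],[1,5,20]))
print('handle',box(W,(x>.55)&(x<.63)&(y>.2)&(y<.27)&(z>.05)&(z<.065)))
E
```

```text
[0.61318354 0.13461226 0.08722867]
shift [ 0.   0.2 -0.3] turn [-0.0007 -0.0007 -0.0004] clock 16.4 F [-0.5 -0.  -2.7] w 0.0215
0.07729046743355919
side yellow low [0.04504932 0.05265676 0.0583693 ]
handle (array([587.9, 237.1]), array([29.1, 15.9]), 6.3, 58)
```

```bash
python3 -c "
from bench import r
print(r.hand_in())"
```

```text
the job is handed in; nothing more can be done
None
```

The job is handed in: the tray is home against the stop, and the lamp is held level and centred about 15 mm above the adapter (about 16 s of arm time); the hand-in returned no verdict.

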